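# Set the wheel bearing nut with the click wrench

## Task

Set the bearing preload: lift and carry the torque wrench by its head, not by the grip; stand its six-lug socket over the spindle on the copper-coloured bearing nut with the lugs dropped fully into the slots, and let go of it. Then take it by the red grip and tighten the nut clockwise until the nut is solid and the wrench's handle gives at its set torque; stop as soon as it has clearly given, well before the handle reaches its end stop, and ease off so that it springs back. Leave the wrench standing upright and fully home on the tightened nut, and leave the other things on the bench where they are.

Things in the scene. Friction and masses are not known exactly. Their poses are not given: they have to be found in the camera images.
- nut_top (a point): centre of the top face of the copper-coloured round bearing nut, on the hub's vertical axis; 70 mm across, six evenly spaced radial slots 14 mm wide and 9 mm deep, open at top and rim. Which way the slots point differs every time and is given neither by this pose nor by how far the nut is turned; look, or feel for them
- spindle_end (a point): centre of the upper end of the fixed steel spindle, 42 mm across and tapered at its tip, which stands 16 mm above the nut's top face on the same axis
- disc_face (a point): centre of the upper face of the brake disc, 256 mm across, 61 mm below the nut's top face. Disc, hub and nut lie flat on a fixed bench stand. Five wheel studs 12 mm across stand round the hub at 64 mm radius, their ends 9 mm below the nut's top face
- bearing_nut (a joint): turn of the bearing nut, rad, growing as it tightens (clockwise from above). It turns stiffly, at about 0.5 N m, and comes up solid against the bearing at 0.60; it starts 0.2 to 0.45 short of that and stays where it is left
- wrench_head (a point): centre of the head of the click torque wrench (about 0.8 kg), on its socket's axis; x along the handle, z up, away from the lugs. The head is a steel block with flat sides 34 mm apart (across y), from 18 mm behind to 28 mm ahead of this point along x and 15 mm up and down. At the start it stands on its socket on the bench; its balance point is about 15 mm from here towards the handle
- socket_foot (a point): centre of the wrench's six-lug socket at the lug tips, 59 mm below wrench_head; same axes. Socket 71 mm across, its shoulder 36 mm above this point, then a neck 40 mm across up to the head. Lugs 9 mm wide, 8 mm long with rounded tips, at 24 to 34.5 mm radius, the first towards +x; bore 46 mm across, 30 mm deep. It is level with nut_top when resting on the nut's face, 8 mm below it when fully home in the slots
- wrench_grip: red ribbed grip at the end of the wrench's handle, 70 mm long (x, outward), 26 mm wide (y, flat sides), 28 mm high; origin at its centre, 133 mm from the socket axis and level with wrench_head. It turns with the handle. A push down on it of less than 1 N can tip the free-standing wrench
- wrench_handle (a joint): breakaway knuckle of the wrench, rad, 40 mm from the socket axis: the handle's clockwise turn (from above) relative to the head. About 0 at rest, held by a strong spring; gives at the set torque, 1.8 N m (about 14 N across the middle of the grip, slightly more as it goes on); end stop at 0.35; springs back as the pull is eased
- grease_tin_mid (a point): green grease tin with a black lid, 76 mm across, 85 mm tall; point at its centre
- dust_cap_mid (a point): domed steel hub dust cap, 68 mm across, 37 mm tall; point at its centre
- bearing_mid (a point): taper roller bearing cone lying flat, 62 mm across, 21 mm tall; point at its centre
- lock_nut_mid (a point): dark spare lock nut lying flat, 70 mm across, 15 mm tall, slotted like the bearing nut; point at its centre
- brake_pad_mid (a point): brake pad lying flat, 120 x 50 x 17 mm; point at its centre
- hammer_grip (a point): hammer lying on the bench; point on its handle
- spray_can_mid (a point): blue spray can with a red cap, 66 mm across, 200 mm tall; point at its centre
There are look-alikes about, which are no part of the job. Leave any yellow look-alike of the part that bears wrench_head alone.

How it is judged:
On the way, in this order (a step that is already met when the one before it is completed fails the run):
1. the wrench stands on the bearing nut, over the spindle and upright, and the fingers have let go of it (horizontal distance between wrench_head and nut_top below 0.01 m and z of wrench_head in the frame of nut_top below 0.066 m and angle between wrench_head's own z axis and vertical below 0.15 rad and contact force between the fingers and wrench below 0.1 N), for 0.15 s.
2. with the lugs in the slots and the nut run down solid, the fingers pull the grip until the handle gives (horizontal distance between wrench_head and nut_top below 0.01 m and z of wrench_head in the frame of nut_top below 0.056 m and angle between wrench_head's own z axis and vertical below 0.15 rad and value of joint wrench_handle above 0.05 rad and value of joint bearing_nut above 0.56 rad and contact force between the fingers and wrench_grip above 2 N), for 0.02 s.
At the end, for the whole second after the job is handed in: The bearing nut is tight (its joint above 0.55 of 0.60), the wrench's handle has sprung back (below 0.04 rad), and the wrench stands at rest on the nut with its lugs in the slots: head within 10 mm of the nut's axis, less than 56 mm above the nut's face, tilted less than 0.15 rad, and let go (horizontal distance between wrench_head and nut_top below 0.01 m and z of wrench_head in the frame of nut_top below 0.056 m and angle between wrench_head's own z axis and vertical below 0.15 rad and value of joint bearing_nut above 0.55 rad and value of joint wrench_handle below 0.04 rad and contact force between the fingers and wrench below 0.1 N and linear speed of wrench below 0.02 m/s); the robot touches nothing.
It fails at once if the handle is forced on past the click towards its end stop (over 0.27 rad) (value of joint wrench_handle above 0.27 rad).
It fails at once if the wrench is lifted or carried by its grip (the fingers on the grip while the head is more than 75 mm above the bench and over 30 mm from the nut's axis) (contact force between the fingers and wrench_grip above 2 N and height (world z) of wrench_head above 0.075 m and horizontal distance between wrench_head and nut_top above 0.03 m).
It fails at once if the wrench is tipped over (more than 0.7 rad) (angle between wrench_head's own z axis and vertical above 0.7 rad).
It fails at once if another thing on the bench is shifted by more than 25 mm (distance of any of grease_tin_mid, dust_cap_mid, bearing_mid, lock_nut_mid, brake_pad_mid, hammer_grip, spray_can_mid from where it was at the start of the episode above 0.025 m).
It also fails if it takes over 67 s, if anything falls off the work surface, if the arm or the gripper's body presses on something with over 40 N, if the wrist force passes 120 N, or if a joint passes its speed limit or range.

## Robot

A 6-joint arm with a two-finger parallel gripper is mounted at the origin on the work surface. World frame = base frame: x ahead of the robot, y to its left, z up, the work surface at z = 0. Lengths are in m, angles in rad, forces in N, time in s.
With the tool pointing down it reaches from about 0.275 to 0.85 m from the base axis. Payload 5.2 kg.
Tool frame: the origin (TCP) lies midway between the tips of the shut fingers; the grasp point (between the pads) lies 19 mm behind it (env.grip_depth is the distance from the TCP to the grasp point, in m); z points along the fingers, y is the line along which they close (so a half turn about z gives the same grasp; the last joint's range is limited). The gripper opens to 85 mm and grips with 20 to 120 N. Pads are 22 mm wide; open, the fingers measure 114 mm over their backs; the gripper's body (76 mm by 85 mm) begins 54 mm behind the grasp point. The pads swing forward as they close: fully open they stand 13 mm farther back than shut.
Start: joints at [1, 0.259, 1.535, -0, 1.348, -0.203], TCP at [0.198, 0.513, 0.231] pointing down, gripper open.
Joint ranges: [-3.14, 3.14], [-0.91, 2.08], [0.19, 2.58], [-1.22, 4.36], [0.22, 2.71], [-3.12, 3.12]. Speed limits (rad/s): [2.57, 2.57, 3.14, 3.14, 3.14, 3.14].

## Interface

Orientations are given as a unit quaternion [x, y, z, w].
In Python, from plant import env, camera gives the robot as it stands.
- The arm moves only by the tool apply_moves, never from a script. Its argument "motion" is a list of rows, each a list of 3 entries, a list of its own where there are three numbers: the shift along the tool's x, y, z in mm, then the turn, a rotation vector about the tool's x, y, z in rad, then the finger opening in mm, from 0 to 85.4. In form: [[[x, y, z], [rx, ry, rz], claw], ...]. A call has 1 to 20 rows; each row is the pose to reach, as a shift and turn from the pose commanded when the call began, along the tool's axes at that moment; what a row does not reach only later rows make up. A row lasts 1/12 s, in which the tool goes at most 41.7 mm and 7.16 degrees, less where a joint would pass 70% of its speed; a pose out of reach is approached as far as the arm can. A call with a gripper value outside its range is refused whole. The fingers move at their own pace and stop on an object; "squeeze" is the grip in N (left out, the last holds). Time passes only in rows, so rows that repeat a pose let the fingers close. It gives the time, the measured TCP pose, the force, the opening and the grip force at its end, in the units of the state.
- env.read_state(): the state, without advancing time (a new reading comes with each control period).
- camera(name): name is "scene" or "top" or "wrist"; returns a dict with "image" (384x512x3 uint8, red, green, blue), "mtx" (3x3 intrinsics, pixels), "k1" (the pictures are not rectified: a ray, as slopes to the right and down, at radius r is drawn at 1 + k1 r^2 times it, then the intrinsics apply), "pose" (4x4, takes a point from camera to world coordinates). Camera axes: x right, y down, z forward; pixel columns grow to the right and rows downward; lengths in m; the calibration is good to about 2 mm. A picture is of the moment at which its call begins. There is no depth.
- env.job_done(): hands the job in; it is judged then, once.
The state is a dict: "clock": time; "q": joint angles; "qd": joint speeds; "tau": joint torques, N m; "ee_pos": TCP position; "tcp_rot": TCP orientation; "force": force on the tool from outside, world axes, zero at the start; "wrist_torque": the same for the moment, N m; "finger_gap": finger opening in m; "finger_force": force on a finger pad.
Only numpy, scipy, OpenCV 4.12 (cv2) and the standard library are available. Lean on these libraries where they do the work, as an engineer would, in place of code of your own. Each camera call takes 0.05 s, during which the arm holds its last target. There are 200 camera calls.

## Working session

There is one attempt and no reset: what is moved stays moved. The work goes in short steps, Python scripts to look and compute and a tool call to move; the robot and the scene stay as the last step left them, time stands still between calls to the robot, and variables do not carry over. Pictures are saved under pics/ and viewed, at most 10 in all, crops included, and the job is handed in when it is done.

Besides the shell and the picture viewer there is one more tool, called after "Emit:" as a command line: name --argument value ..., lists and objects as JSON in quotes. apply_moves: Moves the arm, as the interface text tells. Its arguments: {"type":"object","properties":{"motion":{"type":"array","items":{"type":"array"}},"squeeze":{"type":"number"}},"required":["motion"]}

```bash
mkdir -p pics; ls
cat > h.py <<'E'
import numpy as np, cv2
from scipy.spatial.transform import Rotation as R
from plant import env, camera
def grab(n,f):
    c=camera(n); cv2.imwrite(f,c["image"][:,:,::-1]); np.savez(f[:-4]+'.npz',**c); return c
def ray(c,uv):
    K=np.asarray(c["mtx"],float);k=float(c["k1"]);P=np.asarray(c["pose"])
    p=cv2.undistortPoints(np.array([[uv]],float),K,np.array([k,0,0,0,0.]))[0,0]
    return P[:3,3],P[:3,:3]@np.array([p[0],p[1],1.])
def onz(c,uv,z):
    o,d=ray(c,uv); return o+d*(z-o[2])/d[2]
def proj(c,X):
    P=np.asarray(c["pose"]);x=P[:3,:3].T@(np.asarray(X)-P[:3,3])
    return cv2.projectPoints(x.reshape(1,3),np.zeros(3),np.zeros(3),np.asarray(c["mtx"],float),np.array([float(c["k1"]),0,0,0,0.]))[0][0,0]
def tri(cs,uvs):
    A=np.zeros((3,3));b=np.zeros(3)
    for c,uv in zip(cs,uvs):
        o,d=ray(c,uv);d=d/np.linalg.norm(d);M=np.eye(3)-np.outer(d,d);A+=M;b+=M@o
    return np.linalg.solve(A,b)
E
python3 - <<'E'
from h import *
s=grab("scene","pics/s0.png");t=grab("top","pics/t0.png")
im=np.hstack([s["image"],t["image"]])[:,:,::-1]
cv2.imwrite("pics/a.png",np.vstack([cv2.resize(s["image"][:,:,::-1],(800,600))]))
cv2.imwrite("pics/b.png",np.vstack([cv2.resize(t["image"][:,:,::-1],(800,600))]))
print(s["pose"],t["pose"],env.read_state())
E
```

```text
pics
[[ 0.57884359  0.55584633 -0.59663637  1.3671043 ]
 [ 0.81523254 -0.37802342  0.43874161 -0.66773867]
 [ 0.01833039 -0.74036015 -0.67196045  1.14762249]
 [ 0.          0.          0.          1.        ]] [[-0.00681903 -0.9894378   0.14479761  0.25942547]
 [-0.99981928  0.00417644 -0.01854636  0.01849692]
 [ 0.01774573 -0.14489791 -0.98928746  1.35925311]
 [ 0.          0.          0.          1.        ]] {'clock': 0.1, 'q': array([ 1.00022148e+00,  2.59299233e-01,  1.53597440e+00, -1.88056867e-05,
        1.34799699e+00, -2.02813599e-01]), 'qd': array([-0.00048399, -0.00343535, -0.00232629, -0.0016399 ,  0.00075991,
        0.00063234]), 'tau': array([ 1.69388790e-03, -4.46976042e+01, -2.91246629e+01, -2.59067492e-04,
        6.33973934e-03, -2.59012063e-05]), 'ee_pos': array([0.19747012, 0.51282048, 0.23054185]), 'tcp_rot': array([ 1.82844029e-01,  9.83141575e-01, -7.80491129e-04, -3.07913044e-04]), 'force': array([-0.17176006,  0.51965818, -0.04650103]), 'wrist_torque': array([ 0.01726806, -0.03926888, -0.02180031]), 'finger_force': 0.0, 'finger_gap': 0.08525843809107986}
```

View pics/a.png

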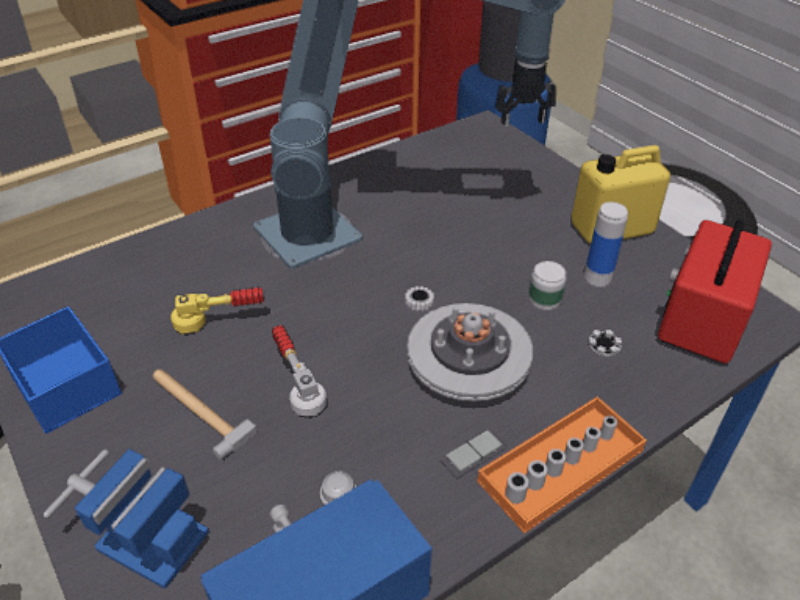

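View pics/b.png

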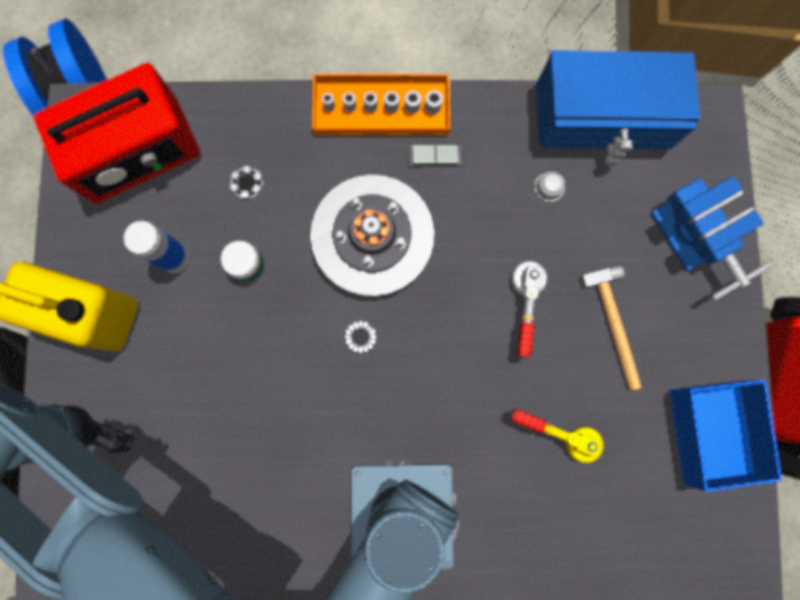

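The top view shows two wrenches: the silver one (head at 530,278, grip at 526,340) and the yellow one (head at 583,445). The silver one fits, because the yellow one is the look-alike to leave alone. The copper nut is on the disc at (372,228). The light ring at (360,337) and dark nut at (246,182) are other parts. Next I'll measure and confirm in one crop.

```bash
cat > m.py <<'E'
from h import *
L=lambda f:dict(np.load(f))
def cen(c,box,lo,hi,lo2=None,hi2=None):
    h=cv2.cvtColor(c["image"],cv2.COLOR_RGB2HSV);m=cv2.inRange(h,lo,hi)
    if lo2: m|=cv2.inRange(h,lo2,hi2)
    k=np.zeros_like(m);x0,y0,x1,y1=box;k[y0:y1,x0:x1]=m[y0:y1,x0:x1]
    p=np.argwhere(k)[:,::-1].astype(float);return p
E
python3 - <<'E'
from m import *
s=L("pics/s0.npz");t=L("pics/t0.npz")
rs=cen(s,(168,200,200,240),(0,130,60),(8,255,255),(172,130,60),(180,255,255))
rt=cen(t,(322,195,352,235),(0,130,60),(8,255,255),(172,130,60),(180,255,255))
ns=cen(s,(280,190,325,230),(5,80,80),(20,255,255))
nt=cen(t,(215,125,260,170),(5,80,80),(20,255,255))
for n,a in dict(rs=rs,rt=rt,ns=ns,nt=nt).items(): print(n,len(a),a.mean(0),a.min(0),a.max(0))
g=tri([s,t],[rs.mean(0),rt.mean(0)]);print("grip",g, onz(t,rt.mean(0),.066))
ctr=lambda a:cv2.minEnclosingCircle(a.astype(np.float32))
print(ctr(nt),ctr(ns)); ct=ctr(nt)[0]
print("nut tri",tri([s,t],[ctr(ns)[0],ct]),tri([s,t],[ns.mean(0),nt.mean(0)]))
for r in (ct,nt.mean(0)): print(onz(t,r,.11),onz(t,r,.1))
# disc outer in top
g_=cv2.cvtColor(t["image"],cv2.COLOR_RGB2HSV);m=((g_[:,:,1]<40)&(g_[:,:,2]>110)).astype(np.uint8)
for c,nm in((t,"t"),):
  for q in cv2.findContours(m,cv2.RETR_EXTERNAL,cv2.CHAIN_APPROX_NONE)[0]:
    if len(q)>30: print(nm,len(q),cv2.boundingRect(q),cv2.fitEllipse(q))
a=cv2.resize(t["image"][115:240,210:370][:,:,::-1],None,fx=5,fy=5,interpolation=cv2.INTER_CUBIC)
cv2.imwrite("pics/c.png",a[:600])
E
```

```text
rs 141 [180.26241135 216.75177305] [174. 208.] [187. 227.]
rt 203 [335.97536946 216.96551724] [331. 206.] [341. 228.]
ns 171 [301.69590643 211.0994152 ] [291. 201.] [313. 218.]
nt 275 [237.33090909 145.70545455] [226. 134.] [249. 156.]
grip [ 0.35607762 -0.25172428  0.06016239] [ 0.35611552 -0.24965947  0.066     ]
((237.33050537109375, 145.0084686279297), 11.942375183105469) ((302.0, 208.72222900390625), 11.233453750610352)
nut tri [0.57933758 0.05965338 0.10497422] [0.57950032 0.05969435 0.09471097]
[0.57803703 0.05946194 0.11      ] [0.58058745 0.05978985 0.1       ]
[0.57581425 0.05945782 0.11      ] [0.57834687 0.0597857  0.1       ]
t 61 (0, 357, 11, 27) ((4.47715950012207, 371.2138977050781), (10.886299133300781, 28.6962833404541), 177.527099609375)
t 178 (496, 304, 16, 80) ((504.58642578125, 338.91650390625), (14.048880577087402, 105.70574951171875), 178.63206481933594)
t 40 (0, 206, 19, 9) ((9.749918937683105, 210.46994018554688), (2.3978259563446045, 22.799135208129883), 109.23087310791016)
t 64 (220, 204, 22, 23) ((230.2315673828125, 215.0173797607422), (20.646888732910156
[... 959 characters left out ...]
11.87399291992188), (6.865781307220459, 16.072704315185547), 73.18687438964844)
t 63 (146, 105, 23, 22) ((157.16915893554688, 116.05984497070312), (20.814855575561523, 21.578243255615234), 81.36214447021484)
t 83 (262, 92, 34, 13) ((278.6676025390625, 98.04493713378906), (13.392987251281738, 38.98716354370117), 90.9681625366211)
t 36 (395, 83, 10, 12) ((399.73406982421875, 89.46662139892578), (7.902857780456543, 12.088827133178711), 165.43580627441406)
t 515 (451, 31, 61, 167) ((490.4599609375, 121.18081665039062), (55.52046203613281, 159.05921936035156), 5.70334005355835)
t 1209 (0, 0, 396, 180) ((163.08544921875, 71.41899108886719), (177.15390014648438, 405.76513671875), 82.01417541503906)
```

View pics/c.png

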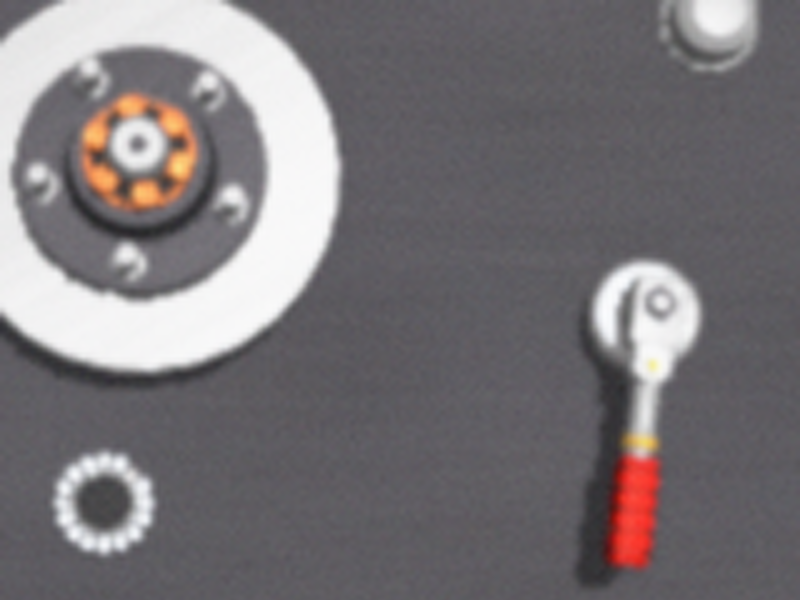

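The crop confirms it: the silver wrench has its head at crop (655,305) and its red grip at (635,510). The copper nut, with dark slots around its spindle, is at (138,150).

Run:
```python
from m import *
s=L("pics/s0.npz");t=L("pics/t0.npz")
w=grab("wrist","pics/w0.png");st=env.read_state()
T=R.from_quat(st["tcp_rot"]).as_matrix();P=w["pose"]
print("cam in tool",T.T@(P[:3,3]-st["ee_pos"]),"\n",T.T@P[:3,:3],w["mtx"][0,0],w["k1"])
# axis: disc centre + nut + spindle
d=onz(t,(237.915,149.77),.04);print("disc@.04",d,"diam est",)
px=[onz(t,(237.915-39.5,149.77),.04),onz(t,(237.915+39.5,149.77),.04)];print(px[1]-px[0])
for z in(.1,.11,.12): print(z,onz(t,(237.6,143.8),z+.016)[:2],onz(t,(237.33,145.0),z)[:2],onz(t,(237.915,149.77),z-.061)[:2])
print("head top pt@.074",onz(t,(210+658/5,115+303/5),.074))
tgt=np.array([.579,.06,.36]);print("move tool",T.T@(tgt-st["ee_pos"])*1e3)
```

```text
cam in tool [ 0.07192826  0.00017791 -0.1415255 ] 
 [[-7.00568491e-04 -9.59182641e-01 -2.82786439e-01]
 [ 9.99998567e-01 -2.36210399e-04 -1.67617151e-03]
 [ 1.54095752e-03 -2.82787208e-01  9.59181433e-01]] 336.1167754414832 -0.05816983619234157
disc@.04 [0.57987461 0.05982614 0.04      ] diam est
[-0.0008225 -0.2584788  0.       ]
0.1 [0.58034275 0.05843785] [0.58061469 0.05979147] [0.58011751 0.05985747]
0.11 [0.57776148 0.05811658] [0.57806405 0.05946354] [0.57768849 0.05954419]
0.12 [0.57518021 0.05779532] [0.57551342 0.05913561] [0.57525947 0.05923091]
head top pt@.074 [ 0.48693319 -0.27046606  0.074     ]
move tool [-518.76837326 -285.58810234 -129.10202968]
```

Emit:
apply_moves --motion '[[[-20,-10,-40],[0,0,0],85],[[-519,-286,-40],[0,0,-0.23],85],[[-519,-286,-40],[0,0,-0.23],85],[[-519,-286,-40],[0,0,-0.23],85],[[-519,-286,-40],[0,0,-0.23],85],[[-519,-286,-40],[0,0,-0.23],85],[[-519,-286,-40],[0,0,-0.23],85],[[-519,-286,-40],[0,0,-0.23],85],[[-519,-286,-40],[0,0,-0.23],85],[[-519,-286,-40],[0,0,-0.23],85],[[-519,-286,-40],[0,0,-0.23],85],[[-519,-286,-40],[0,0,-0.23],85],[[-519,-286,-40],[0,0,-0.23],85],[[-519,-286,-40],[0,0,-0.23],85],[[-519,-286,-40],[0,0,-0.23],85],[[-519,-286,-40],[0,0,-0.23],85],[[-519,-286,-40],[0,0,-0.23],85],[[-519,-286,-40],[0,0,-0.23],85]]'

```text
clock: 1.65
ee_pos: [0.5787, 0.0598, 0.2707]
tcp_rot: [0.069, 0.998, 0.0, -0.001]
force: [0.2, 0.2, -0.3]
finger_gap: 0.0852
finger_force: 0.0
```

Run:
```python
from m import *
st=env.read_state();print(st["ee_pos"],st["tcp_rot"],st["qd"].round(3),st["q"].round(2))
w=grab("wrist","pics/w1.png")
p=cen(w,(0,0,512,384),(5,80,80),(20,255,255));print(len(p),p.mean(0),p.min(0),p.max(0),cv2.minEnclosingCircle(p.astype(np.float32)))
cv2.imwrite("pics/w1b.png",cv2.resize(w["image"][:,:,::-1],(800,600),interpolation=cv2.INTER_CUBIC))
```

```text
[0.57869818 0.05982735 0.27065708] [ 6.92520938e-02  9.97598770e-01  2.58815926e-04 -8.79925508e-04] [ 0.027 -0.02   0.012  0.002 -0.001 -0.001] [-0.09  0.3   1.39  0.    1.46 -1.52]
9086 [265.21736738 296.47765794] [156. 133.] [368. 364.] ((254.6434326171875, 264.98895263671875), 132.03933715820312)
```

View pics/w1b.png

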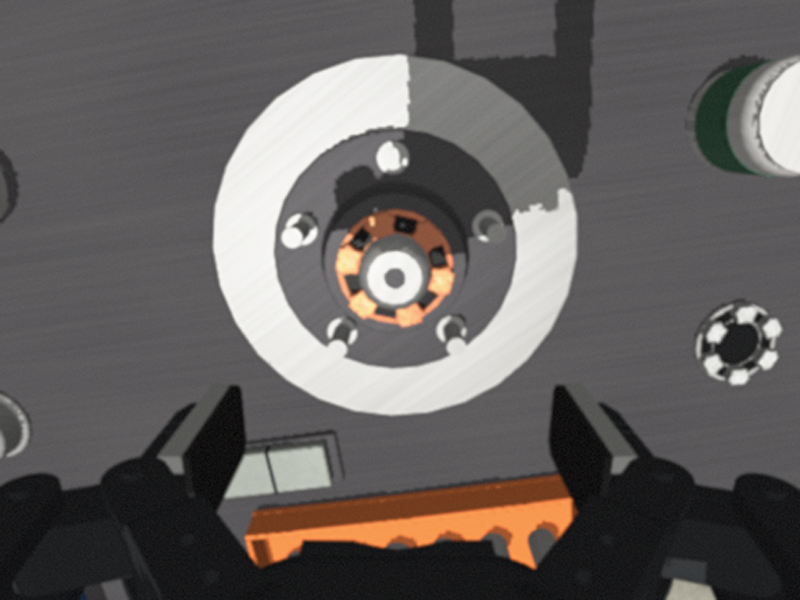

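The wrist view shows the nut at (395,268) with dark slots at about (405,225), (438,257), (428,298), (385,312), (352,283) and (362,238), and the disc around (395,235). I'll get height and axis from disc, nut and spindle, then slot angles from a rectified angular profile.

Run:
```python
from m import *
t=L("pics/t0.npz");w=L("pics/w1.npz");s=L("pics/s0.npz")
p=cen(w,(200,120,305,220),(3,70,50),(20,255,255));hull=cv2.convexHull(p.astype(np.float32));print(len(p),cv2.boundingRect(hull))
sp=(253.0,177.5)
hsv=cv2.cvtColor(w["image"],cv2.COLOR_RGB2HSV)
m=((hsv[:,:,2]>150)&(hsv[:,:,1]<40)).astype(np.uint8);m[:110]*=1
k=np.zeros_like(m);k[170:185,243:264]=1
mm=((hsv[:,:,2]>170)&(hsv[:,:,1]<40)).astype(np.uint8);mm[:160]=0;mm[196:]=0;mm[:,:230]=0;mm[:,276:]=0
n,lab,sta,cc=cv2.connectedComponentsWithStats(mm);i=1+np.argmax(sta[1:,4]);q=np.argwhere(lab==i)[:,::-1];print("spindle",sta[i],cc[i]);
big=max(cv2.findContours(((hsv[:,:,2]>95)&(hsv[:,:,1]<40)).astype(np.uint8),cv2.RETR_EXTERNAL,cv2.CHAIN_APPROX_NONE)[0],key=len)
h=cv2.convexHull(big);ed=cv2.fitEllipse(h);print("disc w",ed)
print("disc tri",tri([t,w],[(237.915,149.77),ed[0]]))
print("spindle tri",tri([t,w],[(237.6,143.8),cc[i]]))
for z in(.09,.095,.1,.105,.11):
    H=np.array([onz(w,tuple(x),z)[:2] for x in hull[:,0]]);c,r=cv2.minEnclosingCircle(H.astype(np.float32));print(z,np.round(c,4),round(r*1e3,1),onz(w,cc[i],z+.016)[:2].round(4),onz(w,ed[0],z-.061)[:2].round(4),onz(t,(237.33,145.0),z)[:2].round(4))
```

```text
2136 (214, 133, 77, 77)
spindle [234 161  36  34 848] [251.96108491 177.33490566]
disc w ((256.40936279296875, 154.16995239257812), (229.7054443359375, 250.9860076904297), 126.59606170654297)
disc tri [0.56981663 0.06125361 0.07332649]
spindle tri [0.57807116 0.05807468 0.12596537]
0.09 [0.5824 0.0578] 38.9 [0.5833 0.0572] [0.5757 0.0629] [0.5832 0.0601]
0.095 [0.5813 0.058 ] 38.3 [0.5821 0.0574] [0.5748 0.063 ] [0.5819 0.06  ]
0.1 [0.5801 0.0582] 37.7 [0.5808 0.0576] [0.574  0.0631] [0.5806 0.0598]
0.105 [0.579  0.0584] 37.1 [0.5796 0.0578] [0.5731 0.0632] [0.5793 0.0596]
0.11 [0.5778 0.0586] 36.5 [0.5784 0.058 ] [0.5722 0.0633] [0.5781 0.0595]
```

```bash
cat > slot.py <<'E'
from m import *
def slots(w,c,z,r=(29,31,33)):
    hsv=cv2.cvtColor(w["image"],cv2.COLOR_RGB2HSV).astype(np.float32)
    th=np.radians(np.arange(0,360,1));S=0
    for q in r:
        uv=np.array([proj(w,(c[0]+q/1e3*np.cos(a),c[1]+q/1e3*np.sin(a),z)) for a in th],np.float32)
        mp=lambda ch:cv2.remap(np.ascontiguousarray(ch),uv[:,0].reshape(-1,1),uv[:,1].reshape(-1,1),cv2.INTER_LINEAR)[:,0]
        hh=mp(hsv[:,:,2]);S=S+hh/cv2.blur(np.tile(hh,3).reshape(-1,1),(1,61))[360:720,0]
    f=np.sum(-S*np.exp(-6j*th));return -np.degrees(np.angle(f))/6%60*1.0 if False else (np.degrees(-np.angle(f))/6)%60,abs(f)/np.sum(S),S
E
python3 - <<'E'
from slot import *
w=L("pics/w1.npz")
for c,z in(((.578,.0585),.11),((.579,.0585),.105),((.5775,.059),.112)):
  for r in((27,28),(30,31),(31,32,33)):
    a,k,S=slots(w,c,z,r);print(c,r,round(a,1),round(k,3))
# individual slots by dark centroids in copper hull
c=(.578,.0585)
for u in((405,225),(438,257),(428,298),(385,312),(352,283),(362,238)):
    X=onz(w,(u[0]/1.5625,u[1]/1.5625),.107);print(np.round(np.degrees(np.arctan2(X[1]-c[1],X[0]-c[0])),1),np.hypot(X[0]-c[0],X[1]-c[1]))
E
```

```text
(0.578, 0.0585) (27, 28) 39.4 0.344
(0.578, 0.0585) (30, 31) 40.3 0.175
(0.578, 0.0585) (31, 32, 33) 40.9 0.079
(0.579, 0.0585) (27, 28) 39.3 0.349
(0.579, 0.0585) (30, 31) 40.2 0.218
(0.579, 0.0585) (31, 32, 33) 41.0 0.099
(0.5775, 0.059) (27, 28) 39.4 0.341
(0.5775, 0.059) (30, 31) 41.0 0.157
(0.5775, 0.059) (31, 32, 33) 41.3 0.071
158.9 0.02681147713480662
97.5 0.02669569452663097
40.0 0.027213517189525187
-20.2 0.027761541096134146
-79.0 0.02709929540007888
-142.0 0.02657346635503079
```

Slots are at about 40° modulo 60° in the world (160° is the one nearest the wrench's current heading). The nut top is at about (0.578, 0.0585, 0.110). Next I'll move over the wrench.

Emit:
apply_moves --motion '[[[54,-336,20],[0,0,0],60],[[54,-336,20],[0,0,0],60],[[54,-336,20],[0,0,0],60],[[54,-336,20],[0,0,0],60],[[54,-336,20],[0,0,0],60],[[54,-336,20],[0,0,0],60],[[54,-336,20],[0,0,0],60],[[54,-336,20],[0,0,0],60],[[54,-336,20],[0,0,0],60],[[54,-336,20],[0,0,0],60],[[54,-336,20],[0,0,0],60],[[54,-336,20],[0,0,0],60]]'

```text
clock: 2.7
ee_pos: [0.4801, -0.2635, 0.2516]
tcp_rot: [0.068, 0.998, 0.0, 0.0]
force: [-0.2, 0.4, 0.9]
finger_gap: 0.0598
finger_force: 0.0
```

Run:
```python
from m import *
st=env.read_state();print(st["ee_pos"],st["tcp_rot"],abs(st["qd"]).max())
w=grab("wrist","pics/w2.png");t=L("pics/t0.npz")
p=cen(w,(0,0,512,384),(0,130,60),(8,255,255),(172,130,60),(180,255,255));print(len(p),p.mean(0),p.min(0),p.max(0))
print(cv2.minAreaRect(p.astype(np.float32)))
print("grip tri",tri([t,w],[(335.975,216.966),p.mean(0)]))
cv2.imwrite("pics/w2b.png",cv2.resize(w["image"][:,:,::-1],(800,600),interpolation=cv2.INTER_CUBIC))
```

```text
[ 0.48007949 -0.26349032  0.2516471 ] [6.78020967e-02 9.97698712e-01 3.19065100e-04 2.31765620e-04] 0.0119187563998096
1931 [248.55359917  37.19316416] [234.   0.] [458. 383.]
((326.27740478515625, 193.7249298095703), (424.9049987792969, 71.53157043457031), 61.139244079589844)
grip tri [ 0.35764287 -0.25238326  0.0507913 ]
```

View pics/w2b.png

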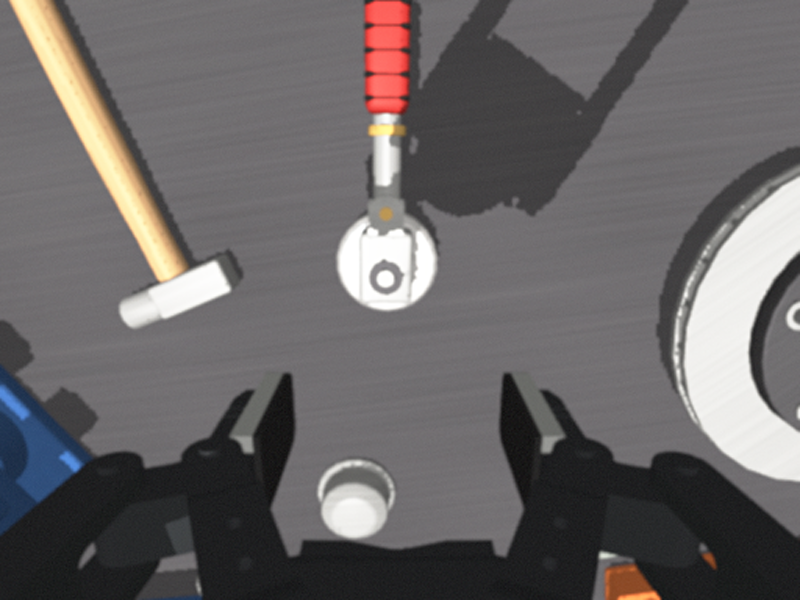

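The wrist view shows the silver wrench's head ring at (385,278) and block edges at x≈360 and 411. The knuckle pin is at (386,214), the gold band at (387,130) and the red grip runs up to the top edge.

Run:
```python
from m import *
w=L("pics/w2.npz");t=L("pics/t0.npz");st=env.read_state()
k=1/1.5625
h=onz(w,(385*k,278*k),.076);e1=onz(w,(360.5*k,278*k),.074);e2=onz(w,(411*k,278*k),.074)
print("head",h,"mid",(e1+e2)/2,np.linalg.norm(e1-e2))
print("tri",tri([t,w],[(210+658/5,115+303/5),(385*k,278*k)]))
kn=onz(w,(386*k,214*k),.07);b=onz(w,(387*k,130*k),.068)
p=cen(w,(220,0,275,85),(0,130,60),(8,255,255),(172,130,60),(180,255,255));p=p[p[:,1]>20]
c=onz(w,p.mean(0),.068)
for n,x in(("kn",kn),("band",b),("grip",c)): d=x-h;print(n,x,np.hypot(*d[:2]),np.degrees(np.arctan2(d[1],d[0])))
print("shoulder",onz(w,(387*k,261*k),.036))
T=R.from_quat(st["tcp_rot"]).as_matrix();print("tool y ang",np.degrees(np.arctan2(T[1,1],T[0,1])))
```

```text
head [ 0.48760623 -0.27198728  0.076     ] mid [ 0.48816442 -0.27164077  0.074     ] 0.03165782451669104
tri [ 0.48871522 -0.27210278  0.06833548]
kn [ 0.44908055 -0.26597692  0.07      ] 0.03899169784363675 171.13281394222872
band [ 0.40007204 -0.25843339  0.068     ] 0.08857732729275959 171.19815801537882
grip [ 0.36769161 -0.25402842  0.068     ] 0.12125195554145964 171.48247360717733
shoulder [ 0.48566597 -0.27120072  0.036     ]
tool y ang 82.25867932198682
```

Emit:
apply_moves --motion '[[[3,-7,40],[0,0,0.017],60],[[3,-7,120],[0,0,0.017],60],[[3,-7,120],[0,0,0.017],60],[[3,-7,170],[0,0,0.017],60],[[3,-7,190],[0,0,0.017],60],[[3,-7,207],[0,0,0.017],60],[[3,-7,207],[0,0,0.017],60],[[3,-7,207],[0,0,0.017],60],[[3,-7,207],[0,0,0.017],42],[[3,-7,207],[0,0,0.017],42],[[3,-7,207],[0,0,0.017],25],[[3,-7,207],[0,0,0.017],25],[[3,-7,207],[0,0,0.017],25],[[3,-7,207],[0,0,0.017],25],[[3,-7,207],[0,0,0.017],25],[[3,-7,207],[0,0,0.017],25],[[3,-7,207],[0,0,0.017],25],[[3,-7,207],[0,0,0.017],25]]' --squeeze 80

```text
clock: 4.25
ee_pos: [0.4769, -0.2729, 0.0464]
tcp_rot: [0.077, 0.997, -0.001, 0.002]
force: [0.3, 1.4, 6.5]
finger_gap: 0.033
finger_force: 79.5
```

Emit:
apply_moves --motion '[[[0,0,-10],[0,0,0],25],[[0,0,-30],[0,0,0],25],[[0,0,-60],[0,0,0],25],[[0,0,-95],[0,0,0],25],[[0,0,-130],[0,0,0],25],[[0,0,-155],[0,0,0],25],[[0,0,-165],[0,0,0],25],[[0,0,-165],[0,0,0],25],[[0,0,-165],[0,0,0],25]]'

```text
clock: 5.0
ee_pos: [0.4749, -0.2716, 0.2083]
tcp_rot: [0.077, 0.997, 0.0, -0.001]
force: [-0.6, 0.0, -9.1]
finger_gap: 0.0326
finger_force: 81.5
```

Run:
```python
from m import *
st=env.read_state();print({k:np.round(v,4) for k,v in st.items() if k!="tau"})
w=grab("wrist","pics/w3.png");s=grab("scene","pics/s3.png")
a=cv2.resize(w["image"][:220,:,::-1][:,120:400],(800,600*220*800//(600*280)) ,interpolation=cv2.INTER_CUBIC)[:600]
b=s["image"][150:330,120:260,::-1]
a=cv2.resize(w["image"][:,:,::-1],(400,300));b=cv2.resize(b,(400,514),interpolation=cv2.INTER_CUBIC)
o=np.zeros((514,800,3),np.uint8);o[:300,:400]=a;o[:,400:]=b;cv2.imwrite("pics/d.png",o)
```

```text
{'clock': np.float64(5.0), 'q': array([-7.2340e-01,  2.7090e-01,  1.5763e+00, -1.0000e-04,  1.2961e+00,
       -2.1393e+00]), 'qd': array([ 0.0003,  0.0289,  0.0339, -0.0003, -0.0018,  0.0011]), 'ee_pos': array([ 0.4749, -0.2716,  0.2083]), 'tcp_rot': array([ 7.74e-02,  9.97e-01,  5.00e-04, -7.00e-04]), 'force': array([-0.6473,  0.0186, -9.0583]), 'wrist_torque': array([-0.0104,  0.0005,  0.0291]), 'finger_force': np.float64(81.518), 'finger_gap': np.float64(0.0326)}
```

View pics/d.png

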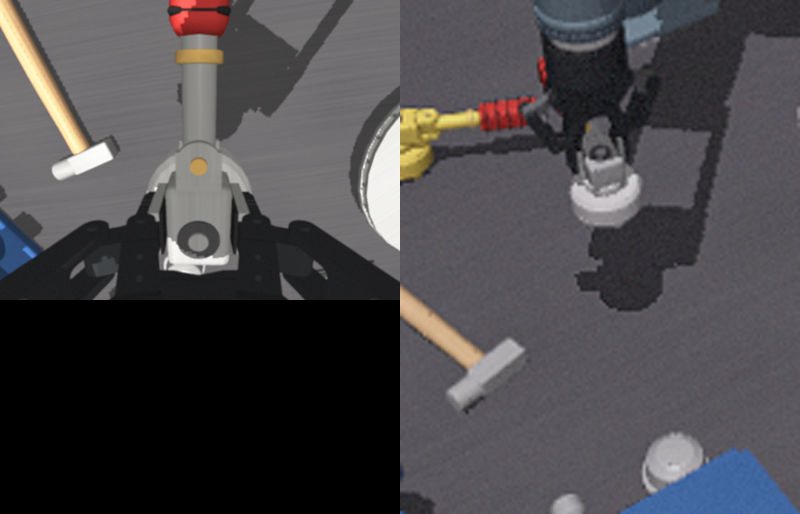

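```bash
cat > hold.py <<'E'
from m import *
def info(w,st,ring,kn,dz,N=(.578,.0585),ang=160):
    T=R.from_quat(st["tcp_rot"]).as_matrix();p=st["ee_pos"]
    h=onz(w,ring,p[2]+dz+.017);k=onz(w,kn,p[2]+dz+.014);d=k-h
    a=np.degrees(np.arctan2(d[1],d[0]))
    print("head",h,"in tool",T.T@(h-p)*1e3,"kn dist",np.hypot(*d[:2]),"ang",a,"tool y",np.degrees(np.arctan2(T[1,1],T[0,1])))
    rz=np.radians(a-ang)  # +rz = clockwise
    v=(T.T@(h-p)); v[2]=0
    T2=T@R.from_rotvec([0,0,rz]).as_matrix()
    tcp=np.array([N[0],N[1],p[2]])-(T2@v)*[1,1,0]
    print("rz",rz,"shift tool mm",T.T@(tcp-p)*1e3,"tcp",tcp)
E
python3 - <<'E'
from hold import *
w=L("pics/w3.npz");st=env.read_state()
info(w,st,(254.7,307.2),(253.4,212.5),.0126)
E
```

```text
head [ 0.4844825  -0.2727646   0.23622872] in tool [-10.30147146  -0.05601807 -29.6468426 ] kn dist 0.038770620687666436 ang 171.82981566547235 tool y 81.12363728699276
rz 0.20646923326649663 shift tool mm [-41.64982202 343.75274802   0.78462024] tcp [0.56838383 0.0621946  0.20662872]
```

Emit:
apply_moves --motion '[[[-5,25,0],[0,0,0.05],25],[[-10,60,0],[0,0,0.1],25],[[-15,98,0],[0,0,0.15],25],[[-20,136,0],[0,0,0.206],25],[[-25,174,0],[0,0,0.206],25],[[-28,212,0],[0,0,0.206],25],[[-31,250,0],[0,0,0.206],25],[[-35,288,0],[0,0,0.206],25],[[-39,320,0],[0,0,0.206],25],[[-42,338,0],[0,0,0.206],25],[[-42,344,0],[0,0,0.206],25],[[-42,344,0],[0,0,0.206],25],[[-42,344,0],[0,0,0.206],25],[[-42,344,0],[0,0,0.206],25]]'

```text
clock: 6.27
ee_pos: [0.5695, 0.0601, 0.2082]
tcp_rot: [0.18, 0.984, -0.001, -0.001]
force: [-0.4, 0.6, -7.6]
finger_gap: 0.0326
finger_force: 82.2
```

Run:
```python
from hold import *
st=env.read_state();print({k:np.round(v,4) for k,v in st.items() if k not in("tau","q")})
w=grab("wrist","pics/w4.png");s=grab("scene","pics/s4.png");t=grab("top","pics/t4.png")
info(w,st,(254.7,307.2),(253.4,212.5),.0126)
o=np.zeros((600,800,3),np.uint8)
o[:300,:400]=cv2.resize(w["image"][:,:,::-1],(400,300))
o[300:,:400]=cv2.resize(t["image"][100:220,170:330,::-1],(400,300),interpolation=cv2.INTER_CUBIC)
o[:,400:]=cv2.resize(s["image"][140:275,255:345,::-1],(400,600),interpolation=cv2.INTER_CUBIC)
cv2.imwrite("pics/e.png",o)
```

```text
{'clock': np.float64(6.2667), 'qd': array([-0.011 , -0.0081, -0.008 ,  0.0047,  0.0003,  0.0031]), 'ee_pos': array([0.5695, 0.0601, 0.2082]), 'tcp_rot': array([ 1.799e-01,  9.837e-01, -5.000e-04, -1.100e-03]), 'force': array([-0.3789,  0.6387, -7.6157]), 'wrist_torque': array([ 0.0698, -0.0311, -0.0267]), 'finger_force': np.float64(82.2186), 'finger_gap': np.float64(0.0326)}
head [0.57755246 0.05738515 0.23776555] in tool [ -8.46229313   0.32704434 -29.61746905] kn dist 0.038200555403608207 ang 159.9898265119021 tool y 69.27484571914813
rz -0.00017756086372090085 shift tool mm [-0.08335088  1.24065043 -0.00188699] tcp [0.56996912 0.06118739 0.20816555]
```

View pics/e.png

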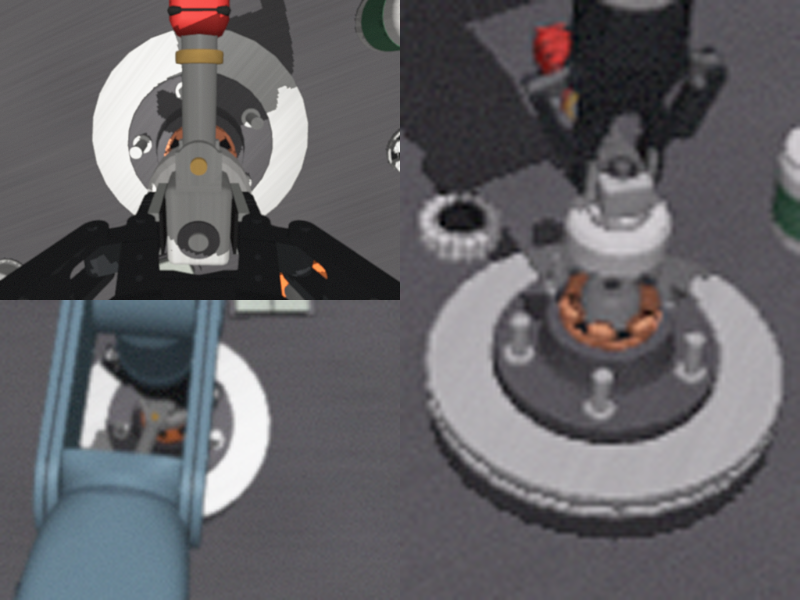

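The composite shows the wrench held over the spindle with the socket (615,230) above the copper nut (612,312). I'll lower gently, watching the force.

Emit:
apply_moves --motion '[[[0,1,10],[0,0,0],25],[[0,1,20],[0,0,0],25],[[0,1,30],[0,0,0],25],[[0,1,36],[0,0,0],25],[[0,1,40],[0,0,0],25],[[0,1,44],[0,0,0],25],[[0,1,44],[0,0,0],25],[[0,1,44],[0,0,0],25]]'

```text
clock: 7.08
ee_pos: [0.5706, 0.0622, 0.1652]
tcp_rot: [0.179, 0.984, -0.0, -0.0]
force: [0.2, 0.4, -6.9]
finger_gap: 0.0328
finger_force: 82.2
```

Emit:
apply_moves --motion '[[[0,0,2],[0,0,0],25],[[0,0,4],[0,0,0],25],[[0,0,6],[0,0,0],25],[[0,0,8],[0,0,0],25],[[0,0,8],[0,0,0],25]]'

```text
clock: 7.5
ee_pos: [0.57, 0.0622, 0.1567]
tcp_rot: [0.179, 0.984, -0.0, -0.001]
force: [-1.6, -0.1, -8.5]
finger_gap: 0.0326
finger_force: 82.1
```

Emit:
apply_moves --motion '[[[0,0,2],[0,0,0],25],[[0,0,4],[0,0,0],25],[[0,0,5],[0,0,0],25],[[0,0,5],[0,0,0],25]]'

```text
clock: 7.83
ee_pos: [0.5701, 0.0621, 0.152]
tcp_rot: [0.179, 0.984, -0.0, -0.001]
force: [-2.5, -0.6, -7.6]
finger_gap: 0.0327
finger_force: 82.1
```

Emit:
apply_moves --motion '[[[1,0,1],[0,0,0],25],[[1,0,3],[0,0,0],25],[[1,0,5],[0,0,0],25],[[1,0,5],[0,0,0],25]]'

```text
clock: 8.17
ee_pos: [0.5703, 0.0622, 0.1516]
tcp_rot: [0.179, 0.984, -0.0, 0.002]
force: [-10.0, -1.2, 19.2]
finger_gap: 0.0329
finger_force: 85.6
```

Emit:
apply_moves --motion '[[[0,0.4,0],[0,0,0.04],25],[[0,0.8,0],[0,0,0.08],25],[[0,0.8,0],[0,0,0.08],25]]'

```text
clock: 8.42
ee_pos: [0.5706, 0.0628, 0.1517]
tcp_rot: [0.219, 0.976, -0.0, 0.002]
force: [-9.3, -0.5, 19.4]
finger_gap: 0.0324
finger_force: 85.7
```

Run:
```python
from m import *
st=env.read_state();print(st["ee_pos"],st["force"],st["wrist_torque"])
```

```text
[0.57056793 0.06282462 0.15169695] [-9.31125648 -0.48495833 19.38277186] [-0.83112297  2.40049912 -0.16288195]
```

Emit:
apply_moves --motion '[[[0,0.4,0],[0,0,0.04],25],[[0,0.8,0],[0,0,0.08],25],[[0,0.8,0],[0,0,0.08],25]]'

```text
clock: 8.67
ee_pos: [0.5708, 0.0635, 0.1517]
tcp_rot: [0.258, 0.966, -0.0, 0.002]
force: [-10.1, -1.5, 18.5]
finger_gap: 0.0329
finger_force: 85.8
```

Run:
```python
from m import *
st=env.read_state();print(st["ee_pos"],st["force"],st["wrist_torque"])
s=grab("scene","pics/s5.png");w=grab("wrist","pics/w5.png")
o=np.zeros((600,800,3),np.uint8)
o[:,400:]=cv2.resize(s["image"][150:240,265:325,::-1],(400,600),interpolation=cv2.INTER_CUBIC)
o[:300,:400]=cv2.resize(w["image"][:,:,::-1],(400,300))
cv2.imwrite("pics/f.png",o)
```

```text
[0.57084845 0.0634533  0.15167163] [-10.13130955  -1.47809662  18.45569717] [-0.8881121   2.45575133 -0.20079769]
```

View pics/f.png

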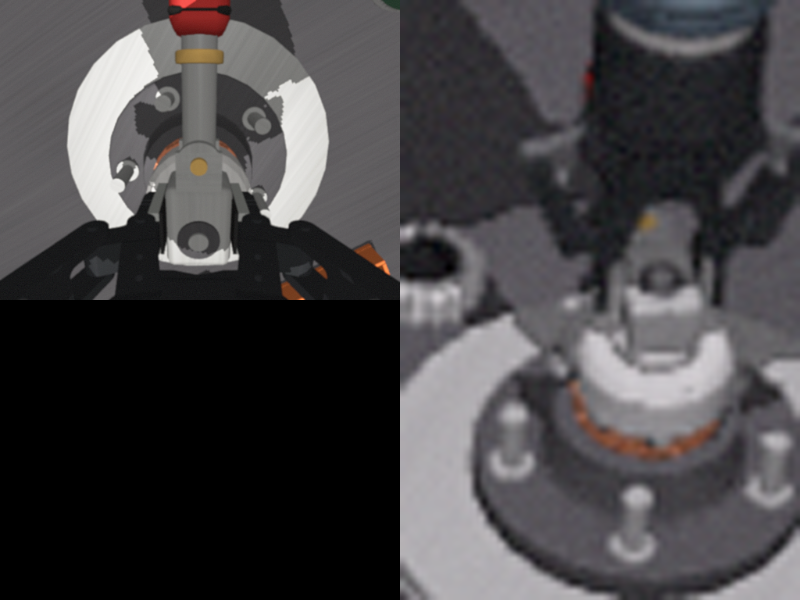

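Pressed at 27 N there's a 10 N side load towards −x, so the bore is rubbing the spindle off-centre. I'll ease up, return to the nominal angle, shift about 2 mm towards −x and press again.

Emit:
apply_moves --motion '[[[1,-1,-4],[0,0,-0.04],25],[[2,-2,-7],[0,0,-0.08],25],[[2,-2.6,-7],[0,0,-0.16],25],[[2,-2.6,-7],[0,0,-0.16],25],[[2,-2.6,-7],[0,0,-0.16],25]]'

```text
clock: 9.18
ee_pos: [0.5679, 0.0624, 0.1547]
tcp_rot: [0.18, 0.984, -0.0, 0.001]
force: [0.8, -2.7, -5.7]
finger_gap: 0.0325
finger_force: 82.4
```

Run:
```python
from m import *
st=env.read_state();print(st["ee_pos"],st["force"],st["wrist_torque"])
```

```text
[0.56794183 0.06239222 0.15466741] [ 0.83110129 -2.65418786 -5.67860311] [-0.53378157  0.06699311 -0.08180769]
```

Emit:
apply_moves --motion '[[[0,-0.5,1],[0,0,0],25],[[0,-0.5,2],[0,0,0],25],[[0,-0.5,4],[0,0,0],25],[[0,-0.5,6],[0,0,0],25],[[0,-0.5,6],[0,0,0],25]]'

```text
clock: 9.6
ee_pos: [0.568, 0.0621, 0.1517]
tcp_rot: [0.18, 0.984, -0.0, 0.002]
force: [-5.6, -1.2, 14.9]
finger_gap: 0.033
finger_force: 85.1
```

Run:
```python
from m import *
st=env.read_state();print(st["ee_pos"],st["force"],st["wrist_torque"])
```

```text
[0.56798883 0.06212446 0.15171251] [-5.56844034 -1.19845953 14.92765619] [-0.83857192  1.51052578 -0.25730086]
```

Emit:
apply_moves --motion '[[[0,0.4,-2],[0,0,0.05],25],[[0,0.8,-2],[0,0,0.1],25],[[0,1.3,-2],[0,0,0.15],25],[[0,1.8,-2],[0,0,0.2],25],[[0,2.2,-2],[0,0,0.25],25],[[0,2.2,-2],[0,0,0.25],25]]'

```text
clock: 10.1
ee_pos: [0.569, 0.0643, 0.1519]
tcp_rot: [0.302, 0.953, 0.0, 0.002]
force: [-0.1, -1.7, 4.8]
finger_gap: 0.0329
finger_force: 83.7
```

Run:
```python
from m import *
st=env.read_state();print(st["ee_pos"],st["tcp_rot"],st["force"],st["wrist_torque"])
```

```text
[0.56899034 0.0642997  0.15186189] [3.01547347e-01 9.53449763e-01 2.77213842e-04 1.63418471e-03] [-0.12832782 -1.6853718   4.7597862 ] [-0.40568719  0.44403987 -0.03390619]
```

Emit:
apply_moves --motion '[[[0,0,-15],[0,0,0],25],[[0,0,-40],[0,0,0],25],[[0,0,-60],[0,0,0],25],[[0,0,-60],[0,0,0],25],[[0,0,-60],[0,0,0],25]]'

```text
clock: 10.52
ee_pos: [0.5682, 0.0647, 0.2102]
tcp_rot: [0.3, 0.954, 0.0, 0.001]
force: [-0.1, -0.3, -8.4]
finger_gap: 0.0324
finger_force: 82.5
```

Run:
```python
from slot import *
st=env.read_state();print(st["ee_pos"],st["force"])
s=grab("scene","pics/s6.png");w=grab("wrist","pics/w6.png")
for n in("s0","s4","s6"):
  c=L(f"pics/{n}.npz")
  for z in(.105,.109,.113):
    print(n,z,[tuple(np.round(slots(c,(.578,.0585),z,r)[:2],2)) for r in((27,28),(30,31),(31,32,33))])
o=np.hstack([cv2.resize(L(f"pics/{n}.npz")["image"][185:235,275:330,::-1],(396,360),interpolation=cv2.INTER_CUBIC) for n in("s0","s6")])
cv2.imwrite("pics/g.png",o)
```

```text
[0.56820216 0.06470037 0.21021046] [-0.11570552 -0.31402013 -8.4200158 ]
s0 0.105 [(np.float64(39.89), np.float64(0.11)), (np.float64(42.19), np.float64(0.09)), (np.float64(42.52), np.float64(0.06))]
s0 0.109 [(np.float64(39.85), np.float64(0.14)), (np.float64(40.46), np.float64(0.16)), (np.float64(40.72), np.float64(0.16))]
s0 0.113 [(np.float64(40.07), np.float64(0.13)), (np.float64(38.95), np.float64(0.15)), (np.float64(39.41), np.float64(0.16))]
s4 0.105 [(np.float64(40.66), np.float64(0.14)), (np.float64(42.18), np.float64(0.11)), (np.float64(42.35), np.float64(0.07))]
s4 0.109 [(np.float64(40.74), np.float64(0.14)), (np.float64(40.61), np.float64(0.16)), (np.float64(40.59), np.float64(0.16))]
s4 0.113 [(np.float64(40.37), np.float64(0.06)), (np.float64(37.86), np.float64(0.11)), (np.float64(38.59), np.float64(0.12))]
s6 0.105 [(np.float64(28.86), np.float64(0.13)), (np.float64(30.51), np.float64(0.1)), (np.float64(30.2), np.float64(0.06))]
s6 0.109 [(np.float64(31.03), np.float64(0.13)), (np.float64(31.57), np.float64(0.16)), (np.float64(31.43), np.float64(0.16))]
s6 0.113 [(np.float64(32.97), np.float64(0.09)), (np.float64(31.65), np.float64(0.14)), (np.float64(31.4), np.float64(0.14))]
```

View pics/g.png

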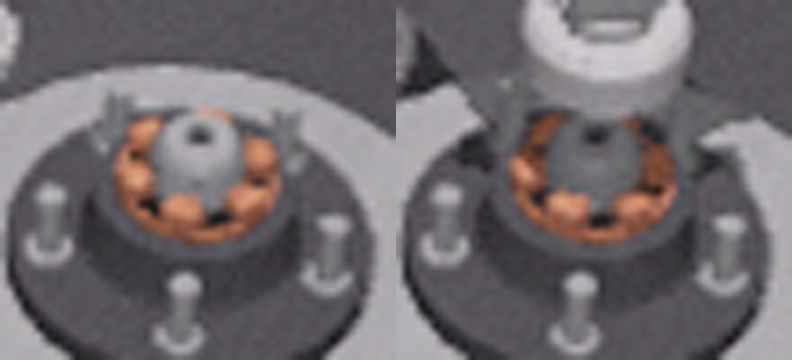

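The left panel (before) and right panel (after) show the slots moved from 40° to about 31.5°. So the lugs were fully home and turned the nut 0.15 rad, and the nut top is at about 0.113. I'll turn back 0.09 to centre the lugs in the slots, reinsert and release.

Emit:
apply_moves --motion '[[[0,-0.9,20],[0,0,-0.09],25],[[0,-0.9,38],[0,0,-0.09],25],[[0,-0.9,48],[0,0,-0.09],25],[[0,-0.9,54],[0,0,-0.09],25],[[0,-0.9,57],[0,0,-0.09],25],[[0,-0.9,59.5],[0,0,-0.09],25],[[0,-0.9,59.5],[0,0,-0.09],25]]'

```text
clock: 11.2
ee_pos: [0.5669, 0.0636, 0.1518]
tcp_rot: [0.257, 0.966, -0.0, -0.0]
force: [-2.8, -0.5, -1.9]
finger_gap: 0.033
finger_force: 83.0
```

Run:
```python
from m import *
st=env.read_state();print(st["ee_pos"],st["tcp_rot"],st["force"],st["wrist_torque"])
```

```text
[0.56694021 0.06357738 0.15184988] [ 2.57496446e-01  9.66279215e-01 -1.84012043e-04 -1.61561973e-04] [-2.78955683 -0.45948975 -1.87258268] [-0.27990815  0.6029429  -0.03530651]
```

Emit:
apply_moves --motion '[[[0,0,1],[0,0,0],25],[[0,0,1],[0,0,0],40],[[0,0,1],[0,0,0],55],[[0,0,1],[0,0,0],60],[[0,0,1],[0,0,0],60],[[0,0,1],[0,0,0],60],[[0,0,-20],[0,0,0],60],[[0,0,-50],[0,0,0],60],[[0,0,-80],[0,0,0],60],[[0,0,-100],[0,0,0],60],[[20,0,-100],[0,0,0],60],[[20,0,-100],[0,0,0],60],[[20,0,-100],[0,0,0],60],[[20,0,-100],[0,0,0],60]]'

```text
clock: 12.37
ee_pos: [0.5499, 0.0734, 0.2502]
tcp_rot: [0.257, 0.966, -0.0, -0.0]
force: [-0.9, 0.1, 0.1]
finger_gap: 0.0599
finger_force: 0.0
```

Run:
```python
from m import *
st=env.read_state();print(st["ee_pos"],st["tcp_rot"],st["force"],st["clock"])
w=grab("wrist","pics/w7.png");s=grab("scene","pics/s7.png")
o=np.zeros((450,800,3),np.uint8)
o[:,:600]=cv2.resize(w["image"][:,:,::-1],(600,450),interpolation=cv2.INTER_CUBIC)
o[:300,600:]=cv2.resize(s["image"][150:240,265:325,::-1],(200,300),interpolation=cv2.INTER_CUBIC)
cv2.imwrite("pics/i.png",o)
```

```text
[0.54990873 0.07340289 0.25022992] [ 2.57365170e-01  9.66314164e-01 -1.57371946e-04 -2.85075455e-04] [-0.90614971  0.06314361  0.10467411] 12.3667
```

View pics/i.png

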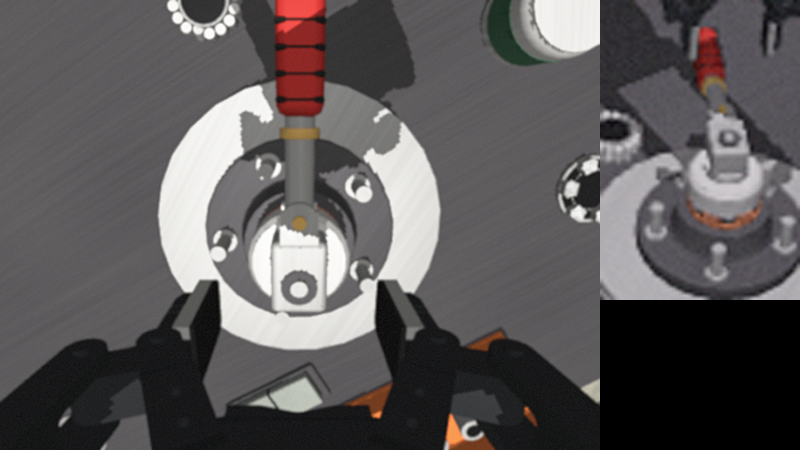

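The crop shows the wrench standing free and upright on the nut: ring at (299,290), knuckle at (299,224), grip from (300,0) to (300,115). Next I'll compute the grip approach.

```bash
cat > arc.py <<'E'
from m import *
def arc(H,thetas,st=None):  # tool shifts for turning clockwise about H by each theta
    st=st or env.read_state();T=R.from_quat(st["tcp_rot"]).as_matrix();p=st["ee_pos"];v=p-np.array([H[0],H[1],p[2]])
    for th in thetas:
        q=np.array([H[0],H[1],p[2]])+R.from_rotvec([0,0,-th]).apply(v);print(th,(T.T@(q-p)*1e3).round(1))
def tang(H,st):
    d=st["ee_pos"][:2]-np.array(H);r=np.hypot(*d);a=np.arctan2(d[1],d[0]);f=st["force"]
    print("r",r.round(4),"ang",np.degrees(a).round(2),"rad",a.round(4),"Ftan(cw +)",(f[0]*np.sin(a)-f[1]*np.cos(a)).round(2),"Frad",(f[0]*np.cos(a)+f[1]*np.sin(a)).round(2),"Fz",f[2].round(2),"tq",st["wrist_torque"].round(2),"z",st["ee_pos"][2].round(4),"t",st["clock"])
E
python3 - <<'E'
from arc import *
w=L("pics/w7.npz");st=env.read_state();k=512/600
h=onz(w,(299.5*k,290*k),.181);kn=onz(w,(299*k,224*k),.178);b=onz(w,(300*k,133*k),.172);g=onz(w,(300.5*k,100*k),.178)
for n,x in(("kn",kn),("band",b),("grip",g)): d=(x-h)[:2];print(n,np.hypot(*d),np.degrees(np.arctan2(d[1],d[0])))
print("head",h)
T=R.from_quat(st["tcp_rot"]).as_matrix();print("tool x ang",np.degrees(np.arctan2(T[1,0],T[0,0])))
for H in (h[:2],):
    d=(b-h)[:2];d/=np.hypot(*d);G=np.array([*(H+.133*d),.145]);print(G,T.T@(G-st["ee_pos"])*1e3)
E
```

```text
kn 0.03961278355940242 150.61357913366936
band 0.08971525095383276 150.020859858892
grip 0.10698352478551094 149.9291517200858
head [0.57732056 0.05886185 0.181     ]
tool x ang 150.15093043441811
[0.46211497 0.12531991 0.145     ] [102.01889725   1.47505493 105.04116736]
```

Emit:
apply_moves --motion '[[[40,1,0],[0,0,0],55],[[80,1,0],[0,0,0],55],[[102,1.5,0],[0,0,0],55],[[102,1.5,0],[0,0,0],55],[[102,1.5,30],[0,0,0],55],[[102,1.5,60],[0,0,0],55],[[102,1.5,85],[0,0,0],55],[[102,1.5,100],[0,0,0],55],[[102,1.5,105],[0,0,0],55],[[102,1.5,105],[0,0,0],55],[[102,1.5,105],[0,0,0],40],[[102,1.5,105],[0,0,0],34],[[102,1.5,105],[0,0,0],34],[[102,1.5,105],[0,0,0],34]]' --squeeze 25

```text
clock: 13.63
ee_pos: [0.463, 0.1256, 0.1468]
tcp_rot: [0.257, 0.966, 0.0, 0.001]
force: [-0.4, -0.3, 0.4]
finger_gap: 0.0338
finger_force: 0.0
```

Run:
```python
from arc import *
st=env.read_state();tang((.5773,.0589),st);print(st["finger_gap"],st["finger_force"])
w=grab("wrist","pics/w8.png");p=cen(w,(150,150,370,384),(0,130,60),(8,255,255),(172,130,60),(180,255,255));print(len(p),p.mean(0),p.min(0),p.max(0))
```

```text
r 0.1324 ang 149.75 rad 2.6137 Ftan(cw +) -0.46 Frad 0.24 Fz 0.41 tq [ 0.02 -0.02 -0.03] z 0.1468 t 13.6333
0.033846782687353506 0.0
8855 [251.79785432 270.10841333] [218. 188.] [285. 352.]
```

Emit:
apply_moves --motion '[[[0,0,0],[0,0,0],28],[[0,0,0],[0,0,0],15],[[0,0,0],[0,0,0],15],[[0,0,0],[0,0,0],15],[[0,0,0],[0,0,0],15],[[0,0,0],[0,0,0],15]]' --squeeze 30

```text
clock: 14.18
ee_pos: [0.4622, 0.1256, 0.146]
tcp_rot: [0.257, 0.966, -0.0, 0.0]
force: [-2.0, -1.0, 3.6]
finger_gap: 0.0258
finger_force: 32.4
```

Run:
```python
from arc import *
H=(.5773,.0589)
st=env.read_state();tang(H,st);print(st["finger_gap"],st["finger_force"])
arc(H,[.03,.06,.09,.12,.15])
```

```text
r 0.133 ang 149.93 rad 2.6167 Ftan(cw +) -1.93 Frad 1.24 Fz 3.62 tq [-0.26  0.01 -0.21] z 0.146 t 14.1833
0.02578221357072587 32.440322041511536
0.03 [-0.1  4.   0. ]
0.06 [-0.3  8.   0. ]
0.09 [-0.6 12.   0. ]
0.12 [-1.  15.9  0. ]
0.15 [-1.6 19.9  0. ]
```

Emit:
apply_moves --motion '[[[-0.1,4,-0.7],[0,0,0.03],15],[[-0.3,8,-0.7],[0,0,0.06],15],[[-0.6,12,-0.7],[0,0,0.09],15],[[-0.6,12,-0.7],[0,0,0.09],15]]'

```text
clock: 14.52
ee_pos: [0.4699, 0.1353, 0.1464]
tcp_rot: [0.301, 0.954, -0.0, 0.001]
force: [2.8, -3.3, -2.7]
finger_gap: 0.0255
finger_force: 31.6
```

Run:
```python
from arc import *
H=(.5773,.0589)
st=env.read_state();tang(H,st);print(st["finger_gap"],st["finger_force"])
```

```text
r 0.1318 ang 144.57 rad 2.5233 Ftan(cw +) -1.09 Frad -4.21 Fz -2.69 tq [-0.64 -0.53 -0.08] z 0.1464 t 14.5167
0.025489403508406012 31.59383475780487
```

Emit:
apply_moves --motion '[[[-0.6,4,0.4],[0,0,0.03],15],[[-1,8,0.4],[0,0,0.06],15],[[-1.3,12,0.4],[0,0,0.09],15],[[-1.3,12,0.4],[0,0,0.09],15]]'

```text
clock: 14.85
ee_pos: [0.4772, 0.1446, 0.1461]
tcp_rot: [0.343, 0.939, -0.0, 0.0]
force: [0.7, -3.2, 1.5]
finger_gap: 0.0254
finger_force: 32.0
```

Run:
```python
from arc import *
H=(.5773,.0589)
st=env.read_state();tang(H,st);print(st["finger_gap"],st["finger_force"])
```

```text
r 0.1318 ang 139.44 rad 2.4337 Ftan(cw +) -1.94 Frad -2.6 Fz 1.52 tq [-0.57 -0.25 -0.11] z 0.1461 t 14.85
0.025372632678315864 31.962368488311768
```

Emit:
apply_moves --motion '[[[-0.3,4,0],[0,0,0.03],15],[[-0.6,8,0],[0,0,0.06],15],[[-0.6,8,0],[0,0,0.06],15]]'

```text
clock: 15.1
ee_pos: [0.4825, 0.1504, 0.1462]
tcp_rot: [0.371, 0.929, -0.0, 0.0]
force: [0.4, -2.1, 1.1]
finger_gap: 0.0256
finger_force: 32.1
```

Run:
```python
from arc import *
H=(.5773,.0589)
st=env.read_state();tang(H,st);print(st["finger_gap"],st["finger_force"])
```

```text
r 0.1317 ang 136.01 rad 2.3738 Ftan(cw +) -1.29 Frad -1.74 Fz 1.07 tq [-0.53 -0.14 -0.1 ] z 0.1462 t 15.1
0.025586938285222124 32.053897976875305
```

Emit:
apply_moves --motion '[[[-0.3,4,0],[0,0,0.03],15],[[-0.6,8,0],[0,0,0.06],15]]'

```text
clock: 15.27
ee_pos: [0.4859, 0.154, 0.1457]
tcp_rot: [0.398, 0.918, -0.003, -0.001]
force: [-8.1, -10.0, 6.3]
finger_gap: 0.0257
finger_force: 34.3
```

Run:
```python
from arc import *
H=(.5773,.0589)
st=env.read_state();tang(H,st);print(st["finger_gap"],st["finger_force"])
```

```text
r 0.1319 ang 133.88 rad 2.3366 Ftan(cw +) -12.71 Frad -1.59 Fz 6.35 tq [-1.67  0.88  0.85] z 0.1457 t 15.2667
0.025731545907974558 34.3313205242157
```

Emit:
apply_moves --motion '[[[-0.1,4,-0.5],[0,0,0.04],15],[[-0.4,8,-0.5],[0,0,0.08],15],[[-0.4,8,-0.5],[0,0,0.08],15]]'

```text
clock: 15.52
ee_pos: [0.4915, 0.159, 0.1457]
tcp_rot: [0.434, 0.901, -0.003, -0.002]
force: [-7.1, -10.3, 5.4]
finger_gap: 0.0255
finger_force: 33.9
```

Run:
```python
from arc import *
H=(.5773,.0589)
st=env.read_state();tang(H,st);print(st["finger_gap"],st["finger_force"],st["ee_pos"],np.hypot(*(st["ee_pos"][:2]-np.array([.4859,.1540]))))
```

```text
r 0.1318 ang 130.59 rad 2.2792 Ftan(cw +) -12.06 Frad -3.23 Fz 5.38 tq [-1.63  0.86  0.71] z 0.1457 t 15.5167
0.025474508841808654 33.904945850372314 [0.49153769 0.15899736 0.14573638] 0.007533732192462719
```

Emit:
apply_moves --motion '[[[-0.2,4,0],[0,0,0.04],15],[[-0.2,4,0],[0,0,0.04],15]]'

```text
clock: 15.68
ee_pos: [0.4943, 0.1611, 0.1457]
tcp_rot: [0.452, 0.892, -0.004, -0.002]
force: [-9.4, -10.0, 5.5]
finger_gap: 0.0253
finger_force: 35.0
```

Run:
```python
from arc import *
H=(.5773,.0589)
st=env.read_state();tang(H,st);print(np.hypot(*(st["ee_pos"][:2]-np.array([.4859,.1540]))))
w=grab("wrist","pics/w9.png");s=grab("scene","pics/s9.png")
h=cv2.cvtColor(w["image"],cv2.COLOR_RGB2HSV)
for hi in((18,120,90),):
    m=cv2.inRange(h,hi,(30,255,255));n,l,sx,c=cv2.connectedComponentsWithStats(m)
    for i in range(1,n):
        if sx[i,4]>25:print(sx[i],c[i].round(1))
```

```text
r 0.1317 ang 129.06 rad 2.2525 Ftan(cw +) -13.61 Frad -1.85 Fz 5.51 tq [-1.76  1.03  0.69] z 0.1457 t 15.6833
0.011055107923330408
```

The pull held at 12–13.6 N over 11 mm of travel, so the handle gave by about 0.11 rad. Now I'll ease off.

Emit:
apply_moves --motion '[[[-0.2,-4,0],[0,0,-0.04],15],[[-0.5,-8,0],[0,0,-0.08],15],[[-0.8,-12,0],[0,0,-0.12],15],[[-0.8,-14,0.3],[0,0,-0.14],15],[[-0.8,-14,0.3],[0,0,-0.14],15]]'

```text
clock: 16.2
ee_pos: [0.4843, 0.1524, 0.1458]
tcp_rot: [0.387, 0.922, -0.003, -0.001]
force: [-5.4, -8.1, 3.8]
finger_gap: 0.0255
finger_force: 34.5
```

Run:
```python
from arc import *
H=(.5773,.0589)
st=env.read_state();tang(H,st);print(st["tcp_rot"])
```

```text
r 0.1318 ang 134.84 rad 2.3534 Ftan(cw +) -9.57 Frad -1.92 Fz 3.79 tq [-1.44  0.63  0.75] z 0.1458 t 16.2
[ 0.38749561  0.92186719 -0.00253887 -0.00126005]
```

Emit:
apply_moves --motion '[[[-0.1,-2,0],[0,0,-0.02],15],[[-0.3,-4,0],[0,0,-0.04],15],[[-0.3,-4,0],[0,0,-0.04],15]]'

```text
clock: 16.45
ee_pos: [0.4825, 0.1504, 0.1459]
tcp_rot: [0.37, 0.929, -0.001, -0.001]
force: [-3.1, -4.1, 3.0]
finger_gap: 0.0256
finger_force: 32.1
```

Run:
```python
from arc import *
H=(.5773,.0589)
st=env.read_state();tang(H,st);print(st["tcp_rot"])
```

```text
r 0.1318 ang 136.02 rad 2.374 Ftan(cw +) -5.11 Frad -0.57 Fz 3.03 tq [-0.84  0.37 -0.47] z 0.1459 t 16.45
[ 0.37034109  0.92889454 -0.00108809 -0.00110817]
```

Emit:
apply_moves --motion '[[[-0.1,-1,-0.3],[0,0,-0.01],15],[[-0.2,-2.5,-0.5],[0,0,-0.02],15],[[-0.2,-2.5,-0.5],[0,0,-0.02],15]]'

```text
clock: 16.7
ee_pos: [0.4812, 0.1488, 0.1462]
tcp_rot: [0.362, 0.932, -0.001, -0.001]
force: [-2.5, -5.6, 0.1]
finger_gap: 0.0254
finger_force: 31.7
```

Run:
```python
from arc import *
H=(.5773,.0589)
st=env.read_state();tang(H,st);print(st["tcp_rot"])
```

```text
r 0.1316 ang 136.9 rad 2.3894 Ftan(cw +) -5.83 Frad -1.99 Fz 0.06 tq [-0.78  0.48 -0.53] z 0.1462 t 16.7
[ 3.61507529e-01  9.32368219e-01 -7.79245701e-04 -1.09699453e-03]
```

Emit:
apply_moves --motion '[[[0,0,0],[0,0,0],28],[[0,0,0],[0,0,0],32],[[0,0,0],[0,0,0],40],[[0,0,0],[0,0,0],50],[[0,0,0],[0,0,0],50],[[0,0,0],[0,0,0],50]]'

```text
clock: 17.2
ee_pos: [0.4826, 0.1498, 0.1469]
tcp_rot: [0.362, 0.932, 0.0, 0.0]
force: [0.7, 1.3, 0.5]
finger_gap: 0.0501
finger_force: 0.0
```

Run:
```python
from arc import *
H=(.5773,.0589)
st=env.read_state();tang(H,st)
w=grab("wrist","pics/w10.png");p=cen(w,(150,150,370,384),(0,130,60),(8,255,255),(172,130,60),(180,255,255));print(len(p),p.mean(0),p.min(0),p.max(0))
```

```text
r 0.1312 ang 136.16 rad 2.3764 Ftan(cw +) 1.44 Frad 0.36 Fz 0.49 tq [-0.01 -0.04  0.  ] z 0.1469 t 17.2
8834 [250.12644329 270.38849898] [217. 188.] [283. 352.]
```

Released and free. I'll rise straight up, then back towards the nut for a check view.

Emit:
apply_moves --motion '[[[0,0,-20],[0,0,0],55],[[0,0,-55],[0,0,0],55],[[0,0,-90],[0,0,0],55],[[0,0,-105],[0,0,0],55],[[-40,0,-105],[0,0,0],55],[[-80,0,-105],[0,0,0],55],[[-100,0,-105],[0,0,0],55],[[-100,0,-105],[0,0,0],55],[[-100,0,-105],[0,0,0],55]]'

```text
clock: 18.0
ee_pos: [0.5566, 0.0813, 0.2512]
tcp_rot: [0.363, 0.932, -0.0, -0.001]
force: [-0.6, 1.0, -0.6]
finger_gap: 0.0548
finger_force: 0.0
```

Run:
```python
from slot import *
st=env.read_state();T=R.from_quat(st["tcp_rot"]).as_matrix();print(st["ee_pos"],st["force"],"tool x",np.degrees(np.arctan2(T[1,0],T[0,0])))
w=grab("wrist","pics/w11.png");s=grab("scene","pics/s11.png")
# compare with w7 : same relative view. gold marks + red grip
for n in("w7","w11"):
    c=L(f"pics/{n}.npz");h=cv2.cvtColor(c["image"],cv2.COLOR_RGB2HSV);m=cv2.inRange(h,(12,120,90),(30,255,255));m[:,:200]=0;m[:,310:]=0;m[230:]=0
    k,l,sx,cc=cv2.connectedComponentsWithStats(m)
    for i in range(1,k):
        if sx[i,4]>25: print(n,sx[i,4],cc[i].round(1),onz(c,cc[i],.175).round(4))
    p=cen(c,(200,0,310,110),(0,130,60),(8,255,255),(172,130,60),(180,255,255));v=cv2.fitLine(p.astype(np.float32),cv2.DIST_L2,0,.01,.01).ravel();print(n,"red",p.mean(0),v)
    a=onz(c,p[p[:,1]<30].mean(0),.175);b=onz(c,p[p[:,1]>70].mean(0),.175);d=a-b;print("handle ang",np.degrees(np.arctan2(d[1],d[0])))
    # dark ring centre on head
    g=cv2.GaussianBlur(cv2.cvtColor(c["image"],cv2.COLOR_RGB2GRAY),(3,3),0);ci=cv2.HoughCircles(g[220:275,225:290],cv2.HOUGH_GRADIENT,1,20,param1=100,param2=10,minRadius=7,maxRadius=20)
    print("ring",None if ci is None else (ci[0][:2]+[225,220,0]).round(1))
    if ci is not None:
        q=onz(c,(ci[0][0][0]+225,ci[0][0][1]+220),.181);print("head",q)
for f in("s7","s11"):
    c=L(f"pics/{f}.npz");p=cen(c,(270,150,330,235),(5,90,70),(20,255,255));print(f,"copper",len(p),p.min(0),p.max(0))
```

```text
[0.55662852 0.08129055 0.25121957] [-0.62482422  1.03933144 -0.58330587] tool x 137.44786640120753
w7 256 [255.5 113.5] [0.4993 0.1035 0.175 ]
w7 94 [255.1 190. ] [0.5429 0.0782 0.175 ]
w7 red [255.67422402  47.28933873] [ 1.9268540e-03 -9.9999815e-01  2.5567422e+02  4.7289337e+01]
handle ang 150.17252969430987
ring [[254.5 245.5  15.6]
 [271.5 234.5   7.4]]
head [0.57566009 0.05896093 0.181     ]
w11 255 [252.3 114.5] [0.513  0.1199 0.175 ]
w11 89 [251.8 190.6] [0.5498 0.0854 0.175 ]
w11 red [252.13262032  47.80374332] [ 2.7281768e-03 -9.9999630e-01  2.5213261e+02  4.7803741e+01]
handle ang 137.16183801517465
ring [[251.5 244.5  15. ]]
head [0.5769397 0.0602136 0.181    ]
s7 copper 79 [291. 173.] [312. 218.]
s11 copper 72 [291. 173.] [312. 218.]
```

```bash
python3 -c "
from plant import env
print(env.job_done())"
```

```text
the job is handed in; nothing more can be done
None
```

I handed the job in with the wrench standing upright and home on the tightened nut. The handle gave at about 1.8 N m (13.6 N at the grip, about 0.11 rad, worked out from force and travel) and has sprung back. The lugs also turned the nut about 0.15 rad while I was checking the fit by the head. I didn't get a judged result back.

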